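# Finish the canteen display

## Task

Finish the canteen display: hang the clay canteen by its arch handle on the iron hook arm of the corner étagère, so that it hangs free and still, and move the flat wooden potter's paddle from the tool caddy into the slot of the small wooden display block, blade down and fully home. Leave the other pieces where they stand.

Things in the scene. Friction and masses are not known exactly. Their poses are not given: they have to be found in the camera images.
- canteen: Terracotta canteen, 0.35 kg, on its foot: flat round body (104 mm diameter in its x-z plane, 60 mm thick along y, top at 106 mm), short neck (22 mm diameter, top at 122 mm), and over it an arch handle of 12 mm round bar in the x-z plane: bar axis at 166 mm for |x| < 12, 156 mm at |x| = 40, sides at |x| = 53. Opening under the bar about 57 mm high at |x| = 30. Origin: centre of the underside; z up.
- canteen_handle (a point): Middle of the top of the canteen's handle, on the axis of the 12 mm bar, 166 mm above the foot. Same axes as the canteen (bar along x). Best pinched here from above, fingers closing along y; the hook can then take the bar 30 mm to either side.
- hook: Dark iron hook arm on the front post of the corner étagère (fixed, left of the table, 250 mm tall): level 10 mm round bar, its axis 245 mm above the table. Origin: on that axis, 45 mm inside the tip. The arm runs along y, from the free tip (y = -45 mm, bent up, its top 21 mm above the arm's axis) to a brace under it (y = 75 mm) and the post (y = 120 mm). z up.
- paddle: Flat light-wood potter's paddle standing upright, blade down: blade 50 mm wide (x), 8 mm thick (y), 88 mm high; then a handle 22 mm wide (x) and 14 mm thick (y) up to 152 mm. Origin: centre of the blade's lower edge; z up along the handle. It starts in the slot of the caddy (its foot 10 mm above the table) and may lean a little there.
- caddy: Plastic tool caddy, fixed block 120 (x) x 50 (y) x 45 mm high, with a 35 mm deep slot along x centred at x = -22 mm that holds the paddle, and a round hole at x = +38 mm that holds a stick. Origin: centre of its underside.
- block: Display block of dark wood, fixed, 90 (x) x 50 (y) x 50 mm high, with one slot in the middle of its top, along x, 60 mm long, 12 mm wide, 40 mm deep (mouth chamfered 3 mm). Origin: centre of its underside.
- block_hole0 (a point): Centre of the mouth of the display block's slot, in its top face 50 mm above the table; the slot is long along x and 40 mm deep, bottom 10 mm above the table.
- stick: Bystander: dark wooden modelling stick, 12 mm diameter, 88 mm long, upright in the caddy's round hole. Origin at its lower end.
- pot: Bystander: miniature black pot, 72 mm diameter, 64 mm high, on the étagère's top tier. Origin: centre of its underside.
- dish: Bystander: brushed aluminium dish, 90 mm diameter, 22 mm high, on the étagère's lower tier. Origin: centre of its underside.
- bear: Bystander: white ceramic bear fetish, about 95 mm long, 64 mm high, on the table. Origin: between its feet.
- jar: Bystander: white lidded ceramic jar, 76 mm diameter, 88 mm high, on the table. Origin: centre of its underside.
- bowl: Bystander: black bowl, 100 mm diameter, 45 mm high, at the back of the table. Origin: centre of its underside.
There are look-alikes about, which are no part of the job. Of the things that look like the canteen, the smaller one is meant. What is shaped like the block but yellow is not meant.

How it is judged:
By the outcome, as a careful person would: the job done as asked, in the order asked, and still so for the second after the job is handed in, with the robot touching nothing.
It also fails if it takes over 70 s, if anything falls off the work surface, if the arm or the gripper's body presses on something with over 40 N, if the wrist force passes 120 N, or if a joint passes its speed limit or range.

## Robot

A 7-joint arm with a two-finger parallel gripper is mounted at the origin on the work surface. World frame = base frame: x ahead of the robot, y to its left, z up, the work surface at z = 0. Lengths are in m, angles in rad, forces in N, time in s.
With the tool pointing down it reaches from about 0.425 to 0.925 m from the base axis. Payload 6.8 kg.
Tool frame: the origin (TCP) lies at the very end of the fingers, on their centre line; the grasp point (between the pads) lies 19 mm behind it; z points along the fingers, y is the line along which they close (so a half turn about z gives the same grasp; the last joint's range is limited). The gripper opens to 85 mm and grips with 20 to 120 N. Pads are 22 mm wide; open, the fingers measure 114 mm over their backs; the gripper's body (76 mm by 85 mm) begins 54 mm behind the grasp point. The pads swing forward as they close: fully open they stand 13 mm farther back than shut.
Start: joints at [-1.38, 0.477, 0.022, 1.555, -0.011, 1.109, -0.083], TCP at [0.199, 0.645, 0.231] pointing down, gripper open.
Joint ranges: [-2.96, 2.96], [-0.34, 2.1], [-1.41, 1.46], [0.24, 2.44], [-1.37, 4.51], [0.17, 1.92], [-2.96, 2.96]. Speed limits (rad/s): [2.39, 2.39, 3.14, 3.14, 3.14, 3.14, 3.14].

## Interface

Orientations are given as a rotation vector (axis times angle).
In Python, from bench import r gives the robot as it stands. The module is installed in compiled form; this text tells all that it offers.
- The arm moves only by the tool servo_tool, never from a script. Its argument "commands" is a list of rows, each a list of 7 numbers: the turn, a rotation vector about the world's x, y, z in degrees, then the shift along the world's x, y, z in mm, then the closure, from 0 (fully open) to 1 (shut). A call has 1 to 5 rows; each row is the pose to reach, as a shift and turn from the pose commanded when the call began; what a row does not reach only later rows make up. A row lasts 1/12 s, in which the tool goes at most 41.7 mm and 7.16 degrees, less where a joint would pass 70% of its speed; a pose out of reach is approached as far as the arm can. A call with a gripper value outside its range is refused whole. The fingers move at their own pace and stop on an object; "force" is the grip in N (left out, the last holds). Time passes only in rows, so rows that repeat a pose let the fingers close. It gives the time, the measured TCP pose, the force, the opening and the grip force at its end, in the units of the state.
- r.get_obs(): the state, without advancing time (a new reading comes with each control period).
- r.grab_frame(name): name is "side" or "top" or "wrist"; returns (picture, depth): 400x640x3 uint8, blue, green, red; 400x640 float32, m along the optical axis (not along the pixel's ray), 0 where there is no reading.
- r.camera_info(name): a dict with "vertical_fov" (degrees; the focal length in pixels is half the picture's height over the tangent of half this angle, whatever the lens; pixels are square), "cx", "cy" (the principal point, pixels), "cam_to_world" (4x4, takes a point from camera to world coordinates); the wrist camera has in their place "T_tool_cam" (4x4, takes a point from camera to tool coordinates, whose origin is the TCP and whose axes are the flange's). Camera axes: x right, y up, looking along -z (the intrinsics and any distortion apply to the point x, -y, -z); pixel columns grow to the right and rows downward; lengths in m; the calibration is good to about 2 mm. A picture is of the moment at which its call begins: read the wrist's pose just before it. camera_info takes no time and is no camera call.
- r.hand_in(): hands the job in; it is judged then, once.
The state is a dict: "clock": time; "joints": joint angles; "qvel": joint speeds; "tau": joint torques, N m; "tcp_pos": TCP position; "orientation": TCP orientation; "contact_force": force on the tool from outside, world axes, zero at the start; "moment": the same for the moment, N m; "grip_width": finger opening in m; "gripper_force": force on a finger pad.
Only numpy, scipy, OpenCV 4.12 (cv2) and the standard library are available. Lean on these libraries where they do the work, as an engineer would, in place of code of your own. Each camera call takes 0.05 s, during which the arm holds its last target. There are 200 camera calls.

## Working session

There is one attempt and no reset: what is moved stays moved. The work goes in short steps, Python scripts to look and compute and a tool call to move; the robot and the scene stay as the last step left them, time stands still between calls to the robot, and variables do not carry over. Pictures are saved under pics/ and viewed, at most 10 in all, crops included, and the job is handed in when it is done.

Besides the shell and the picture viewer there is one more tool, called after "Call:" as name([rows], argument=value, ...), one row to a line, values as JSON. servo_tool: Moves the arm, as the interface text tells. Its arguments: {"type":"object","properties":{"commands":{"type":"array"},"force":{"type":"number"}},"required":["commands"]}

```bash
mkdir -p pics; cat > h.py <<'E'
import numpy as np, cv2
from bench import r
from scipy.spatial.transform import Rotation as R
def cam(n,o=None):
    i=r.camera_info(n); f=200/np.tan(np.radians(i["vertical_fov"])/2)
    if n=="wrist":
        T=np.eye(4);T[:3,:3]=R.from_rotvec(o["orientation"]).as_matrix();T[:3,3]=o["tcp_pos"];T=T@np.array(i["T_tool_cam"])
    else: T=np.array(i["cam_to_world"])
    return f,i["cx"],i["cy"],T,i
def grab(n):
    o=r.get_obs(); p,d=r.grab_frame(n); return p,d,cam(n,o)
def cloud(d,c):
    f,cx,cy,T,i=c
    v,u=np.mgrid[:400,:640].astype(float)
    K=np.array([[f,0,cx],[0,f,cy],[0,0,1]]);dist=i.get("distortion",i.get("dist"))
    x=(u-cx)/f;y=(v-cy)/f
    if dist is not None:
        q=cv2.undistortPoints(np.stack([u.ravel(),v.ravel()],1)[:,None],K,np.array(dist,float)).reshape(400,640,2);x,y=q[...,0],q[...,1]
    P=np.stack([x*d,-y*d,-d,np.ones_like(d)],-1)@T.T
    P=P[...,:3];P[d<=0]=np.nan
    return P
E
python3 - <<'E'
from h import *
for n in ["side","top","wrist"]:
    p,d,c=grab(n); cv2.imwrite(f"pics/{n}0.png",p); np.savez(f"{n}0.npz",p=p,P=cloud(d,c)); print(n,c[4])
o=r.get_obs();print(o)
E
```

```text
side {'vertical_fov': 45.01990969296051, 'cx': 322.23634682339997, 'cy': 198.5207882756139, 'cam_to_world': array([[ 0.98234585,  0.10810245, -0.15267772,  0.34252649],
       [-0.18700414,  0.58972512, -0.78565497, -1.00413234],
       [ 0.00510666,  0.80033627,  0.59952963,  0.97772401],
       [ 0.        ,  0.        ,  0.        ,  1.        ]])}
top {'vertical_fov': 55.99238952373867, 'cx': 321.4668558675932, 'cy': 198.84117721241597, 'cam_to_world': array([[ 0.00294985,  0.98107421, -0.19360966,  0.3156597 ],
       [-0.99997286,  0.00420112,  0.00605259,  0.1043143 ],
       [ 0.00675142,  0.19358655,  0.98105997,  1.37580919],
       [ 0.        ,  0.        ,  0.        ,  1.        ]])}
wrist {'vertical_fov': 59.4471746560236, 'cx': 318.26038180510966, 'cy': 202.45983275307543, 'T_tool_cam': array([[ 5.68076335e-04,  9.54025491e-01,  2.99724939e-01,
         7.59323363e-02],
       [ 9.99999728e-01, -4.01102281e-04, -6.18615120e-04,
        -5.23154204e-04],
       [-4.69954237e-04,  2.99725209e-01, -9.54025460e-01,
        -1.42982604e-01],
       [ 0.00000000e+00,  0.00000000e+00,  0.00000000e+00,
         1.00000000e+00]])}
{'clock': 0.15, 'joints': array([-1.38007538,  0.4776137 ,  0.02234417,  1.55620202, -0.011495  ,
        1.10934077, -0.08310018]), 'qvel': array([-6.15851405e-05, -4.47755070e-03, -1.57095803e-03, -3.52924716e-03,
        8.15398172e-04,  2.04330094e-03, -3.49817970e-04]), 'tau': array([ 3.32242533e-03, -5.96924543e+01,  1.61019143e+00, -2.81492025e+01,
        1.26385593e-02,  6.55557771e-03, -1.90373856e-05]), 'tcp_pos': array([0.19858573, 0.64464361, 0.23055613]), 'orientation': array([-4.67591248e-01, -3.10648754e+00,  2.24843506e-03]), 'contact_force': array([-0.13988234, -0.54844914,  0.613011  ]), 'moment': array([-0.01133168, -0.01824888, -0.02963529]), 'gripper_force': 0.0, 'grip_width': 0.0855216449542592}
```

View pics/top0.png

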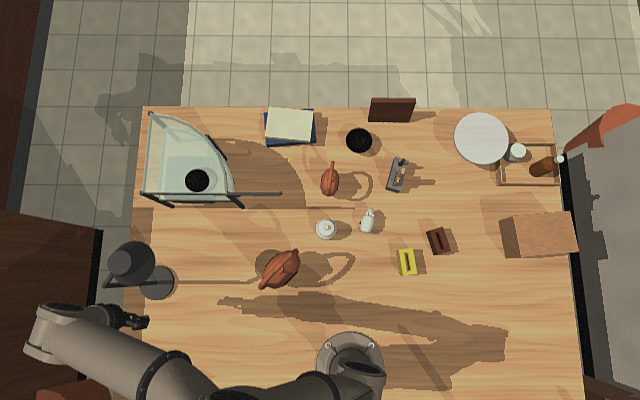

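View pics/side0.png

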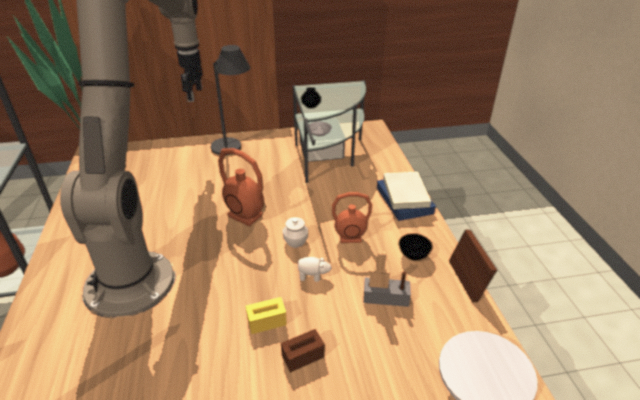

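Top view: the canteen-like things are at (330,180), smaller, and (280,270), larger. The smaller one, at the back, is meant. Block-like things are dark brown at (438,240) and yellow at (407,262). The dark one is meant. The caddy is at (397,175), and the hook arm runs from (240,193) to (281,193). One enlarged montage should confirm this.

```bash
python3 - <<'E'
from h import *
t=np.load("top0.npz");s=np.load("side0.npz")
def crop(p,u,v,w,h): return cv2.resize(p[v:v+h,u:u+w],(400,300),interpolation=cv2.INTER_CUBIC)
m=np.vstack([np.hstack([crop(t["p"],300,150,120,90),crop(t["p"],220,170,80,60)]),np.hstack([crop(s["p"],320,180,120,130//130*90),crop(s["p"],340,255,80,60)])])
cv2.imwrite("pics/crop.png",m)
P=t["P"];S=s["P"]
for n,A,u,v in [("table",P,300,220),("table",S,200,300),("block",P,432,236),("block",S,320,340),("block",S,290,350),("yel",P,400,255)]: print(n,u,v,A[v,u].round(4))
E
```

```text
table 300 220 [0.5069 0.1745 0.0031]
table 200 300 [ 0.1909 -0.0995 -0.0035]
block 432 236 [ 0.4455 -0.2954  0.0471]
block 320 340 [ 0.4719 -0.3223  0.0508]
block 290 350 [ 0.4004 -0.3361  0.0503]
yel 400 255 [ 0.3784 -0.1785  0.0516]
```

View pics/crop.png

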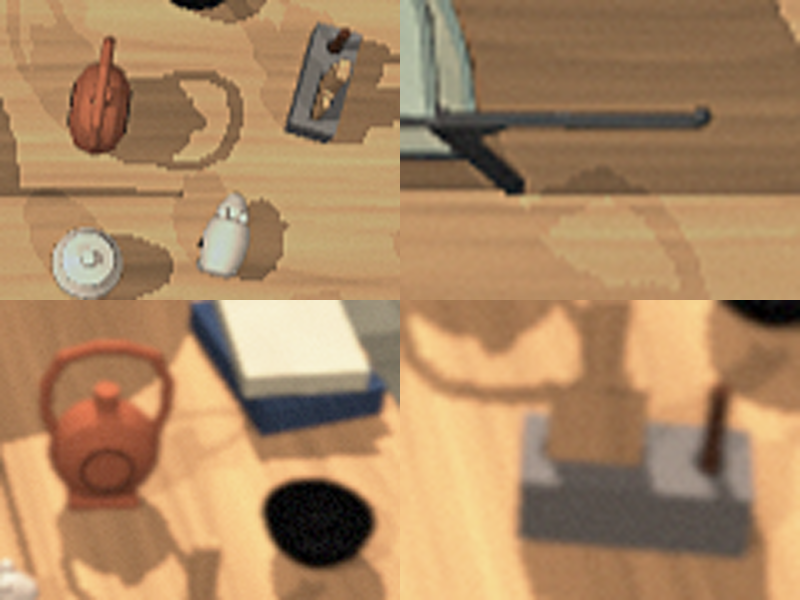

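The crops confirm it. The small terracotta canteen with its arch handle is at top (330,180), with the bar roughly along world x. The paddle stands light-wood in the grey caddy, and the hook tip is at about top (281,193). Next I measure.

```bash
cat > meas.py <<'E'
from h import *
def rect(P2):
    c,(w,h),a=cv2.minAreaRect((P2*1000).astype(np.float32)); 
    if w<h: w,h,a=h,w,a+90
    return np.round(c,1),round(w,1),round(h,1),round((a+90)%180-90,1)
def show(n,Q):
    if len(Q)<8: print(n,"few",len(Q));return
    print(n,len(Q),"rect(mm) c,w,h,ang",*rect(Q[:,:2]),"z",np.percentile(Q[:,2]*1000,[2,50,98]).round(1))
E
python3 - <<'E'
from meas import *
for nm in ["top","side"]:
    d=np.load(nm+"0.npz");P=d["P"];hsv=cv2.cvtColor(d["p"],cv2.COLOR_BGR2HSV).astype(int);H,Sx,V=hsv[...,0],hsv[...,1],hsv[...,2]
    x,y,z=P[...,0],P[...,1],P[...,2]
    box=lambda a,b,c,e,z0,z1:(x>a)&(x<b)&(y>c)&(y<e)&(z>z0)&(z<z1)
    print(nm)
    show("block top",P[box(.38,.52,-.4,-.25,.045,.056)])
    show("block slot",P[box(.38,.52,-.4,-.25,.005,.04)&(V<60)])
    show("caddy top",P[box(.55,.8,-.25,-.05,.04,.05)&(Sx<70)])
    show("paddle hi",P[box(.55,.8,-.25,-.05,.13,.18)])
    show("paddle mid",P[box(.55,.8,-.25,-.05,.06,.09)&(V>100)])
    show("blade",P[box(.55,.8,-.25,-.05,.09,.11)])
    red=((H<12)|(H>170))&(Sx>110)
    show("canteen all",P[box(.45,.8,-.05,.2,.02,.2)&red])
    show("canteen bar",P[box(.45,.8,-.05,.2,.15,.19)&red])
    show("bar top",P[box(.45,.8,-.05,.2,.162,.19)&red])
    show("canteen foot",P[box(.45,.8,-.05,.2,.003,.02)&red])
    show("hook",P[box(.5,.8,.15,.4,.225,.285)])
    show("hook slender",P[box(.5,.8,.15,.28,.225,.285)])
    show("hook arm",P[box(.5,.8,.15,.36,.225,.285)&(V<110)])
E
```

```text
top
block top 308 rect(mm) c,w,h,ang [ 431.7 -320.9] 89.6 51.3 16.1 z [46.  50.7 55.2]
block slot 86 rect(mm) c,w,h,ang [ 427.8 -312.8] 84.3 34.1 16.0 z [ 7.  21.7 38.7]
caddy top 283 rect(mm) c,w,h,ang [ 698.6 -135.5] 168.3 124.9 63.6 z [40.3 45.7 49.5]
paddle hi 42 rect(mm) c,w,h,ang [ 654.9 -174.6] 22.4 13.3 -16.2 z [132.8 159.5 165.5]
paddle mid 15 rect(mm) c,w,h,ang [ 651.9 -173. ] 45.0 6.0 -17.3 z [62.2 78.4 89.1]
blade 29 rect(mm) c,w,h,ang [ 675.1 -180. ] 88.5 11.8 -15.2 z [ 91.4  98.2 106.1]
canteen all 420 rect(mm) c,w,h,ang [688.   48.3] 221.4 66.0 -21.2 z [ 56.7  95.5 173. ]
canteen bar 97 rect(mm) c,w,h,ang [639.5  67.9] 98.3 11.7 -8.1 z [151.5 168.3 175.8]
bar top 73 rect(mm) c,w,h,ang [637.9  67.9] 80.8 11.2 -8.0 z [162.1 169.5 175.8]
canteen foot few 0
hook 284 rect(mm) c,w,h,ang [560.9 323.4] 198.9 74.9 66.7 z [231.3 249.4 265.1]
hook slender 74 rect(mm) c,w,h,ang [554.5 249. ] 59.7 9.7 -89.7 z [243.  249.6 268.1]
hook arm 134 rect(mm) c,w,h,ang [554.2 289. ] 139.7 9.4 -89.9 z [233.9 249.2 266.7]
side
block top 643 rect(mm) c,w,h,ang [ 431.  -322.8] 90.8 55.5 16.6 z 
[... 326 characters left out ...]
 8.2 -16.6 z [61.1 76.3 89.7]
blade 116 rect(mm) c,w,h,ang [ 673.2 -183.6] 90.5 16.4 -13.2 z [ 90.4  97.1 109.5]
canteen all 1095 rect(mm) c,w,h,ang [690.8  38.3] 232.1 61.8 -20.3 z [ 26.   85.9 168.5]
canteen bar 139 rect(mm) c,w,h,ang [637.1  64.9] 97.7 15.5 -8.5 z [150.5 163.4 172.3]
bar top 83 rect(mm) c,w,h,ang [636.2  64. ] 79.2 12.3 -9.4 z [162.5 166.3 172.4]
canteen foot 96 rect(mm) c,w,h,ang [699.4  21.9] 205.9 27.7 -23.1 z [ 3.9  9.9 19.2]
hook 216 rect(mm) c,w,h,ang [564.8 324.2] 206.5 80.6 64.1 z [229.7 246.3 261.1]
hook slender 45 rect(mm) c,w,h,ang [553.7 247.1] 64.6 9.6 89.6 z [244.  248.4 263.8]
hook arm 58 rect(mm) c,w,h,ang [553.7 286.7] 143.8 8.4 89.8 z [229.6 247.7 262.1]
```

```bash
python3 - <<'E'
from meas import *
A=[]
for nm in ["top","side"]:
    d=np.load(nm+"0.npz");A.append(d["P"].reshape(-1,3))
Q=np.vstack(A);Q=Q[np.isfinite(Q).all(1)]
print("max z (cm) map; rows x .1..0.8, cols y .80..-.1 (5cm)")
for x in np.arange(.1,.85,.05):
    print(f"{x:.2f}",*[ (lambda z: "%3d"%(np.percentile(z,99)*100) if len(z)>3 else "  .")(Q[(abs(Q[:,0]-x)<.025)&(abs(Q[:,1]-y)<.025),2]) for y in np.arange(.8,-.15,-.05)])
for n,P in zip("ts",A):
    x,y,z=P.T
    show("big canteen "+n,P[(x>.25)&(x<.5)&(y>.08)&(y<.35)&(z>.14)&(z<.4)])
    show("glass "+n,P[(x>.5)&(x<.9)&(y>.26)&(y<.7)&(z>.235)&(z<.26)])
    show("pot "+n,P[(x>.5)&(x<.9)&(y>.3)&(y<.7)&(z>.27)&(z<.34)])
    show("caddy+stick "+n,P[(x>.55)&(x<.85)&(y>-.3)&(y<-.1)&(z>.03)&(z<.05)])
    show("handle "+n,P[(x>.62)&(x<.69)&(y>-.23)&(y<-.13)&(z>.11)&(z<.145)])
    show("handle top "+n,P[(x>.62)&(x<.69)&(y>-.23)&(y<-.13)&(z>.157)&(z<.17)])
    show("blade "+n,P[(x>.61)&(x<.69)&(y>-.23)&(y<-.13)&(z>.06)&(z<.095)])
E
```

```text
max z (cm) map; rows x .1..0.8, cols y .80..-.1 (5cm)
0.10   0   0   0   0   0   0   0  70  72  74   0   0  73  70  64  54  29   2   1
0.15   0   0  59  61  63  66  69  71  75  76  77  78  76   0   0   0   0   0   0
0.20   0   0  59  61  63  66  68  70  71  73   0   0   0   0   0   0   0   0   0
0.25   0   1  32  61  61  61   0   0   0   0  20  19   0   0   0   0   0   0   0
0.30   0   1  34  38  42  40   0   0   0   0  23  24  17   0   0   0   0   0   0
0.35   0   0   1  42  42  41   0   0   0   0  11  25  24  11   0   0   0   0   0
0.40   0   0   0  36  40  38   0   0   0   0   0  12  22  19   0   0   0   0   0
0.45   0   0   0   0   0   0   0   0   0   0   0   0   0   0   8   8   0   6   5
0.50   0   0   0   0   0   0   0   0   0   0   0   0   0   0   8   8   0   6   6
0.55   0   0   0  25  25  25  30  30  25  25  25  25  26   0   0   0   0   5   5
0.60   0   0   0  25  25  25  31  31  25   0   0   0   0   0  16  16   0   0   0
0.65   0   0   .  25  25  25  25  25  25   0   0   0   0   0  12  17   0   0   0
0.70   0   0   .  25  25  25  25  25  25   0   0   0   0   0   0  16   0  
[... 662 characters left out ...]
z [157.7 161.7 166.2]
blade t 18 rect(mm) c,w,h,ang [ 651.9 -173. ] 45.0 6.0 -17.3 z [62.5 79.  94.6]
big canteen s 732 rect(mm) c,w,h,ang [328.2 227.7] 166.3 52.8 -31.1 z [140.6 180.2 245.7]
glass s 1870 rect(mm) c,w,h,ang [682.3 454.3] 392.1 272.2 88.7 z [237.  248.  252.3]
pot s 291 rect(mm) c,w,h,ang [586.4 456.9] 67.0 56.9 -8.4 z [271.1 291.5 314.6]
caddy+stick s 679 rect(mm) c,w,h,ang [ 675.5 -183.1] 120.1 55.4 -16.2 z [31.  43.1 48.3]
handle s 90 rect(mm) c,w,h,ang [ 652.6 -182.3] 21.5 9.3 -10.3 z [111.4 129.  143.8]
handle top s 38 rect(mm) c,w,h,ang [ 653.3 -177.5] 21.0 14.4 -27.5 z [157.3 159.6 162.4]
blade s 183 rect(mm) c,w,h,ang [ 653.2 -180.1] 49.7 10.3 -11.5 z [61.1 77.4 94. ]
```

Call:
servo_tool([
  [0,0,0,0,-36,22,0],
  [0,0,0,0,-72,44,0],
  [0,0,0,0,-108,66,0],
  [0,0,0,0,-144,88,0],
  [0,0,0,0,-180,110,0],
])

```text
clock: 0.57
tcp_pos: [0.1986, 0.4654, 0.3403]
orientation: [-0.468, -3.106, 0.001]
contact_force: [1.1, 1.2, 0.4]
grip_width: 0.0852
gripper_force: 0.0
```

Call:
servo_tool([
  [0,0,0,25,-30,0,0],
  [0,0,0,50,-60,0,0],
  [0,0,0,75,-90,0,0],
  [0,0,0,105,-115,0,0],
  [0,0,0,135,-140,0,0],
])

```text
clock: 0.98
tcp_pos: [0.3344, 0.3255, 0.3401]
orientation: [-0.467, -3.107, -0.001]
contact_force: [0.1, 1.3, -0.1]
grip_width: 0.0856
gripper_force: 0.0
```

Call:
servo_tool([
  [0,0,2,32,-26,0,0],
  [0,0,4,64,-52,0,0],
  [0,0,6,96,-78,0,0],
  [0,0,8,128,-104,0,0],
  [0,0,9,160,-130,0,0],
])

```text
clock: 1.4
tcp_pos: [0.4948, 0.1957, 0.34]
orientation: [0.219, 3.134, 0.0]
contact_force: [0.8, 1.2, -0.7]
grip_width: 0.0851
gripper_force: 0.0
```

Call:
servo_tool([
  [0,0,0,28,-26,-14,0],
  [0,0,0,56,-52,-28,0],
  [0,0,0,84,-78,-42,0],
  [0,0,0,112,-104,-56,0],
  [0,0,0,142,-130,-70,0],
])

```text
clock: 1.82
tcp_pos: [0.6362, 0.0663, 0.2691]
orientation: [-0.222, -3.133, -0.0]
contact_force: [1.1, 0.0, 0.8]
grip_width: 0.0854
gripper_force: 0.0
```

```bash
python3 - <<'E'
from meas import *
for nm in ["wrist","top"]:
    p,d,c=grab(nm); P=cloud(d,c); hsv=cv2.cvtColor(p,cv2.COLOR_BGR2HSV).astype(int);H,S,V=hsv[...,0],hsv[...,1],hsv[...,2]
    if nm=="wrist": cv2.imwrite("pics/w1.png",p)
    x,y,z=P[...,0],P[...,1],P[...,2]
    red=((H<12)|(H>170))&(S>110)&(x>.5)&(x<.75)&(y>-.02)&(y<.16)
    for a,b in [(.15,.19),(.164,.18),(.03,.1)]: show(f"{nm} {a}",P[red&(z>a)&(z<b)])
E
```

```text
wrist 0.15 1872 rect(mm) c,w,h,ang [635.   69.4] 93.4 11.8 -8.1 z [152.7 167.7 173. ]
wrist 0.164 1352 rect(mm) c,w,h,ang [636.   69.3] 78.8 11.7 -8.2 z [164.2 169.5 173.1]
wrist 0.03 2892 rect(mm) c,w,h,ang [634.2  69.1] 90.2 60.9 -8.6 z [65.  89.5 99.8]
top 0.15 few 0
top 0.164 few 0
top 0.03 few 0
```

View pics/w1.png

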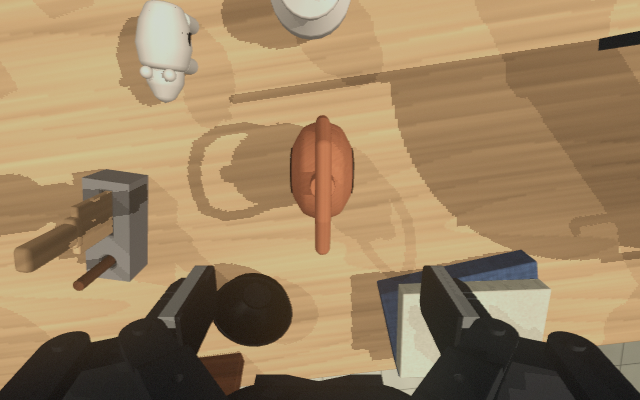

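The wrist picture shows the handle bar upright at u≈322, centred between the fingers at (210..430, 300). The bar is at (636, 68) and its yaw of -8° matches. I go down and pinch.

Call:
servo_tool([
  [0,0,0,0,2,-35,0],
  [0,0,0,0,2,-70,0],
  [0,0,0,0,2,-105,0],
  [0,0,0,0,2,-121,0],
  [0,0,0,0,2,-121,0.5],
], force=80)

```text
clock: 2.33
tcp_pos: [0.6319, 0.0701, 0.1445]
orientation: [-0.221, -3.126, 0.003]
contact_force: [-1.1, 0.1, 0.3]
grip_width: 0.0759
gripper_force: 0.0
```

Call:
servo_tool([
  [0,0,0,0,0,0,1],
  [0,0,0,0,0,0,1],
  [0,0,0,0,0,0,1],
  [0,0,0,0,0,0,1],
  [0,0,0,0,0,0,1],
], force=80)

```text
clock: 2.75
tcp_pos: [0.6361, 0.0698, 0.1504]
orientation: [0.222, 3.132, 0.001]
contact_force: [-0.1, 0.1, -0.9]
grip_width: 0.0123
gripper_force: 0.5
```

Call:
servo_tool([
  [0,0,0,0,0,0,1],
  [0,0,0,0,0,0,1],
  [0,0,0,0,0,20,1],
  [0,0,0,0,0,40,1],
  [0,0,0,0,0,80,1],
], force=80)

```text
clock: 3.17
tcp_pos: [0.632, 0.0696, 0.2254]
orientation: [-0.221, -3.125, 0.004]
contact_force: [-0.3, 1.0, -4.3]
grip_width: 0.0093
gripper_force: 78.4
```

Call:
servo_tool([
  [0,0,2,-10,10,25,1],
  [0,0,4,-35,30,50,1],
  [0,0,6,-65,53,52,1],
  [0,0,8,-95,77,52,1],
  [0,0,8,-112,90,52,1],
])

```text
clock: 3.58
tcp_pos: [0.5196, 0.1626, 0.2809]
orientation: [0.005, -3.139, -0.003]
contact_force: [-0.6, 1.2, -4.2]
grip_width: 0.0093
gripper_force: 78.6
```

Call:
servo_tool([
  [0,0,0,0,0,0,1],
  [0,0,0,0,0,0,1],
  [0,0,0,0,0,0,1],
  [0,0,0,0,0,0,1],
])

```text
clock: 3.92
tcp_pos: [0.524, 0.1584, 0.2809]
orientation: [0.006, 3.141, -0.001]
contact_force: [0.5, -0.5, -4.3]
grip_width: 0.0098
gripper_force: 78.6
```

```bash
python3 - <<'E'
from meas import *
o=r.get_obs();print(o["tcp_pos"],o["orientation"],o["contact_force"],o["grip_width"])
W=[]
for nm in ["wrist","side","top"]:
    p,d,c=grab(nm); P=cloud(d,c); hsv=cv2.cvtColor(p,cv2.COLOR_BGR2HSV).astype(int);H,S,V=hsv[...,0],hsv[...,1],hsv[...,2]
    W.append(p)
    x,y,z=P[...,0],P[...,1],P[...,2]
    red=((H<12)|(H>170))&(S>110)&(x>.43)&(x<.62)&(y>.08)&(y<.24)
    for a,b in [(.27,.31),(.14,.24),(.12,.31)]: show(f"{nm} {a}",P[red&(z>a)&(z<b)])
    show("hook "+nm,P[(x>.5)&(x<.6)&(y>.2)&(y<.3)&(z>.235)&(z<.255)])
    show("tip "+nm,P[(x>.5)&(x<.6)&(y>.2)&(y<.25)&(z>.255)&(z<.28)])
s=cv2.resize(W[1][60:260,180:420],(720,600),interpolation=cv2.INTER_CUBIC);cv2.imwrite("pics/s2.png",s)
E
```

```text
[0.52398512 0.15842439 0.28094244] [ 6.39492085e-03  3.14145863e+00 -1.15142340e-03] [ 0.48692321 -0.52564459 -4.3129872 ] 0.009772761065777995
wrist 0.27 5812 rect(mm) c,w,h,ang [520.5 162.4] 99.5 21.0 0.1 z [273.2 297.1 303.3]
wrist 0.14 6044 rect(mm) c,w,h,ang [510.8 158. ] 88.7 61.0 0.3 z [193.7 221.  232.5]
wrist 0.12 12489 rect(mm) c,w,h,ang [519.1 157.4] 79.4 79.4 42.6 z [197.3 252.6 302.9]
hook wrist 2314 rect(mm) c,w,h,ang [552.1 260.2] 79.6 9.7 89.9 z [243.6 249.5 253. ]
tip wrist 399 rect(mm) c,w,h,ang [552.1 223.7] 10.7 9.5 -54.2 z [255.2 263.8 266.7]
side 0.27 110 rect(mm) c,w,h,ang [525.6 152.1] 102.4 16.5 -2.7 z [271.2 290.3 300.6]
side 0.14 926 rect(mm) c,w,h,ang [525.8 144.4] 112.6 51.9 -7.6 z [142.4 201.9 235.2]
side 0.12 1202 rect(mm) c,w,h,ang [525.8 144.4] 112.6 51.9 -7.6 z [134.9 207.4 295.4]
hook side few 3
tip side few 2
top 0.27 few 0
top 0.14 few 0
top 0.12 few 0
hook top 73 rect(mm) c,w,h,ang [554.5 267.2] 61.0 10.3 -89.2 z [243.9 249.  253. ]
tip top few 0
```

View pics/s2.png

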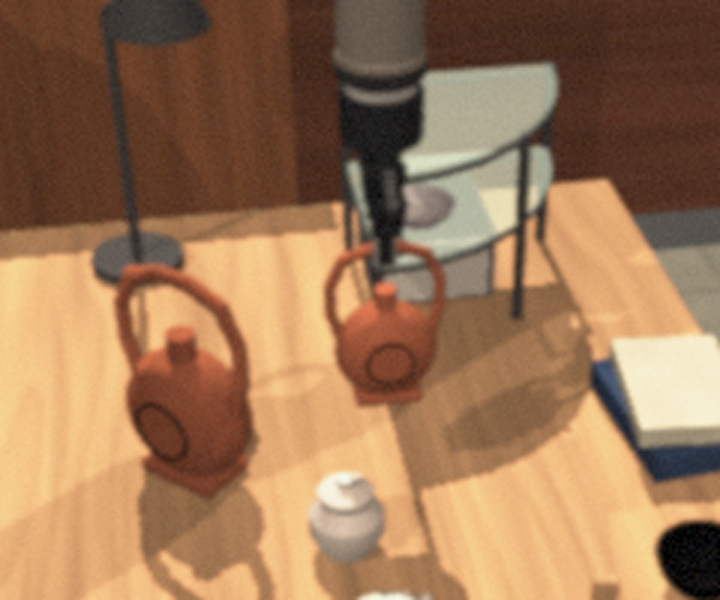

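Canteen hangs upright in the grip (crop centre (388,330)) with its handle bar ahead of the hook. It is 31 mm to the hook's near side, as planned, so I move it in along +y.

Call:
servo_tool([
  [0,0,0,0,10,-3,1],
  [0,0,0,0,30,-3,1],
  [0,0,0,0,55,-3,1],
  [0,0,0,0,80,-3,1],
  [0,0,0,0,100,-3,1],
])

```text
clock: 4.48
tcp_pos: [0.5231, 0.2625, 0.2776]
orientation: [-0.002, -3.141, -0.001]
contact_force: [-1.0, 0.1, -3.5]
grip_width: 0.0095
gripper_force: 78.6
```

Call:
servo_tool([
  [0,0,0,0,6,0,1],
  [0,0,0,0,6,0,1],
  [0,0,0,0,6,0,1],
])

```text
clock: 4.73
tcp_pos: [0.5234, 0.2651, 0.2776]
orientation: [-0.003, -3.141, 0.002]
contact_force: [0.2, -0.8, -3.1]
grip_width: 0.0092
gripper_force: 78.6
```

Call:
servo_tool([
  [0,0,0,0,0,-12,1],
  [0,-5,0,1,0,-20,1],
  [0,-10,0,3,0,-26,1],
  [0,-15,0,4,0,-31,1],
  [0,-17,0,5,0,-33,1],
])

```text
clock: 5.15
tcp_pos: [0.5264, 0.2635, 0.2429]
orientation: [0.004, 2.844, -0.001]
contact_force: [-1.5, -0.7, -4.5]
grip_width: 0.0093
gripper_force: 78.6
```

Call:
servo_tool([
  [0,0,0,0,0,-1,1],
  [0,0,0,0,0,-2,1],
  [0,0,0,0,0,-3,1],
  [0,0,0,0,0,-4,1],
])

```text
clock: 5.48
tcp_pos: [0.5294, 0.265, 0.2413]
orientation: [0.006, 2.845, 0.0]
contact_force: [-0.1, 0.1, -4.4]
grip_width: 0.0094
gripper_force: 78.6
```

Call:
servo_tool([
  [0,0,0,0,0,-1,1],
  [0,0,0,0,0,-2,1],
  [0,0,0,0,0,-3,1],
  [0,0,0,0,0,-3,1],
])

```text
clock: 5.82
tcp_pos: [0.5289, 0.2654, 0.2382]
orientation: [0.004, 2.844, 0.0]
contact_force: [0.0, -0.6, -2.4]
grip_width: 0.0095
gripper_force: 78.8
```

```bash
python3 - <<'E'
from meas import *
o=r.get_obs();print(o["tcp_pos"],o["orientation"],o["contact_force"],o["moment"])
W=[]
for nm in ["wrist","side"]:
    p,d,c=grab(nm); P=cloud(d,c); W.append(p)
    hsv=cv2.cvtColor(p,cv2.COLOR_BGR2HSV).astype(int);H,S,V=hsv[...,0],hsv[...,1],hsv[...,2]
    x,y,z=P[...,0],P[...,1],P[...,2]
    red=((H<12)|(H>170))&(S>110)&(x>.43)&(x<.65)&(y>.2)&(y<.34)
    Q=P[red&(z>.2)]
    for a in range(480,600,12):
        q=Q[abs(Q[:,0]*1000-a)<6]
        if len(q)>5: print(nm,a,"ztop",(np.percentile(q[:,2],97)*1000).round(1),len(q))
    show("hook "+nm,P[(x>.54)&(x<.57)&(y>.2)&(y<.25)&(z>.235)&(z<.255)])
cv2.imwrite("pics/ws3.png",np.vstack([cv2.resize(W[0],(480,300)),cv2.resize(W[1][80:205,200:400],(480,300),interpolation=cv2.INTER_CUBIC)]))
E
```

```text
[0.52886971 0.26543663 0.23820097] [3.54250336e-03 2.84446640e+00 2.83917008e-04] [ 0.02177005 -0.61270265 -2.40504432] [-0.18084678  0.46205288 -0.08816528]
wrist 480 ztop 235.7 1179
wrist 492 ztop 245.0 1233
wrist 504 ztop 254.1 1154
wrist 516 ztop 262.1 858
wrist 528 ztop 270.7 712
wrist 540 ztop 263.4 592
wrist 552 ztop 262.8 367
wrist 564 ztop 262.2 262
hook wrist 86 rect(mm) c,w,h,ang [549.  232.1] 9.2 3.2 -87.3 z [241.5 244.8 247.3]
side 480 ztop 227.0 8
side 492 ztop 307.8 33
side 504 ztop 328.1 20
side 516 ztop 432.4 7
side 528 ztop 255.8 6
side 540 ztop 261.6 38
side 552 ztop 261.6 22
side 564 ztop 260.4 12
side 576 ztop 256.4 15
side 588 ztop 239.2 22
hook side 15 rect(mm) c,w,h,ang [552.2 230.6] 32.5 6.9 -81.3 z [243.2 248.  254.3]
```

View pics/ws3.png

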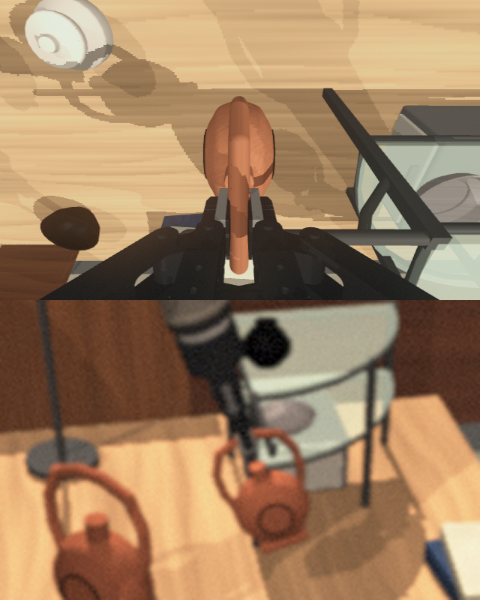

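Hook tip is visible under the bar (side crop (275,450)). The bar top is level at 262 mm over the hook, as expected, and half the weight is already carried. I lower a touch more and release.

Call:
servo_tool([
  [0,0,0,0,0,-1,1],
  [0,0,0,0,0,-1.5,1],
  [0,0,0,0,0,-1.5,1],
], force=30)

```text
clock: 6.17
tcp_pos: [0.5289, 0.2656, 0.2373]
orientation: [0.004, 2.844, 0.001]
contact_force: [-2.4, -2.8, 4.4]
grip_width: 0.0093
gripper_force: 79.6
```

Call:
servo_tool([
  [0,0,0,0,0,0,0.7],
  [0,0,0,0,0,0,0.6],
  [0,0,0,0,0,0,0.4],
  [0,0,0,0,0,0,0.3],
  [0,0,0,0,0,0,0.3],
])

```text
clock: 6.58
tcp_pos: [0.5284, 0.2658, 0.2365]
orientation: [0.003, 2.845, 0.001]
contact_force: [0.6, -0.2, 0.4]
grip_width: 0.0599
gripper_force: 0.0
```

Released. I retract along the tool axis (tilted toward -x), then look.

Call:
servo_tool([
  [0,0,0,-3,0,10,0.2],
  [0,0,0,-9,0,30,0.2],
  [0,0,0,-18,0,60,0.2],
  [0,0,0,-30,0,100,0.2],
  [0,0,0,-42,0,140,0.2],
])

```text
clock: 7.0
tcp_pos: [0.4855, 0.2648, 0.3781]
orientation: [0.004, 2.845, -0.001]
contact_force: [1.4, 0.8, 0.7]
grip_width: 0.0683
gripper_force: 0.0
```

```bash
cat > hang.py <<'E'
from meas import *
print(r.get_obs()["clock"])
def hang(n=("wrist","side","top")):
  for nm in n:
    p,d,c=grab(nm); P=cloud(d,c)
    hsv=cv2.cvtColor(p,cv2.COLOR_BGR2HSV).astype(int);H,S,V=hsv[...,0],hsv[...,1],hsv[...,2]
    x,y,z=P[...,0],P[...,1],P[...,2]
    red=((H<12)|(H>170))&(S>110)&(x>.43)&(x<.65)&(y>.2)&(y<.34)&(z>.06)&(z<.3)
    show("hang "+nm,P[red]); show("hang bar "+nm,P[red&(z>.235)])
    cv2.imwrite(f"pics/{nm}_h.png",p)
hang();hang(("side",))
E
python3 hang.py
```

```text
7.0
hang wrist 4822 rect(mm) c,w,h,ang [534.2 265.5] 112.1 60.6 -0.3 z [147.9 189.9 262.6]
hang bar wrist 1471 rect(mm) c,w,h,ang [526.9 265.6] 86.7 11.7 -0.4 z [236.9 257.1 263.3]
hang side 1049 rect(mm) c,w,h,ang [544.2 258.8] 111.1 66.9 -25.9 z [ 96.1 168.6 258.4]
hang bar side 116 rect(mm) c,w,h,ang [536.9 272.5] 97.7 40.2 -1.0 z [236.6 253.2 261.7]
hang top 290 rect(mm) c,w,h,ang [538.2 263.3] 115.2 60.1 2.3 z [147.9 192.9 265.5]
hang bar top 90 rect(mm) c,w,h,ang [554.4 262. ] 61.3 35.4 -26.8 z [240.9 259.6 267.2]
hang side 1052 rect(mm) c,w,h,ang [541.5 260.2] 115.4 66.0 -17.9 z [ 95.6 168.5 257.9]
hang bar side 119 rect(mm) c,w,h,ang [535.4 271.9] 96.0 38.1 1.9 z [235.9 252.4 261.1]
```

Call:
servo_tool([
  [0,4,0,8,-36,0,0],
  [0,8,0,16,-72,0,0],
  [0,12,0,24,-108,0,0],
  [0,16,0,32,-144,0,0],
  [0,17,0,40,-180,0,0],
])

```text
clock: 7.62
tcp_pos: [0.527, 0.0836, 0.3752]
orientation: [-0.005, -3.137, 0.002]
contact_force: [1.5, 0.9, -0.4]
grip_width: 0.0852
gripper_force: 0.0
```

Call:
servo_tool([
  [0,0,-4,16,-34,-15,0],
  [0,0,-8,32,-68,-30,0],
  [0,0,-12,48,-102,-45,0],
  [0,0,-16,64,-136,-60,0],
  [0,0,-16,80,-170,-75,0],
])

```text
clock: 8.03
tcp_pos: [0.6062, -0.0862, 0.2991]
orientation: [-0.446, -3.107, 0.001]
contact_force: [0.6, 0.6, 0.9]
grip_width: 0.0852
gripper_force: 0.0
```

Call:
servo_tool([
  [0,0,0,15,-30,-10,0],
  [0,0,0,30,-60,-20,0],
  [0,0,0,45,-90,-30,0],
  [0,0,0,45,-90,-35,0],
  [0,0,0,45,-90,-35,0],
])

```text
clock: 8.45
tcp_pos: [0.6497, -0.1772, 0.263]
orientation: [-0.447, -3.104, 0.003]
contact_force: [-0.7, 0.9, 0.1]
grip_width: 0.0854
gripper_force: 0.0
```

```bash
python3 - <<'E'
from meas import *
o=r.get_obs();print(o["tcp_pos"],o["orientation"])
p,d,c=grab("wrist");P=cloud(d,c);cv2.imwrite("pics/w4.png",p)
x,y,z=P[...,0],P[...,1],P[...,2]
b=lambda z0,z1:P[(x>.6)&(x<.71)&(y>-.24)&(y<-.12)&(z>z0)&(z<z1)]
show("handle top",b(.155,.172));show("handle",b(.115,.15));show("blade",b(.06,.095))
show("caddy top",P[(x>.58)&(x<.78)&(y>-.3)&(y<-.08)&(z>.04)&(z<.05)])
E
python3 hang.py
```

```text
[ 0.64966887 -0.17718762  0.26298021] [-4.47407278e-01 -3.10395272e+00  3.08844576e-03]
handle top 521 rect(mm) c,w,h,ang [ 653.2 -173.7] 21.1 13.4 -16.1 z [157.2 161.7 163.5]
handle 175 rect(mm) c,w,h,ang [ 645.  -171.5] 13.8 4.2 74.9 z [116.6 134.4 149.4]
blade 183 rect(mm) c,w,h,ang [ 670.8 -178.6] 85.8 10.6 -18.3 z [61.3 78.8 94.1]
caddy top 3782 rect(mm) c,w,h,ang [ 694.2 -132.9] 160.9 122.9 68.3 z [43.1 45.4 47.1]
8.5
hang wrist few 0
hang bar wrist few 0
hang side 1047 rect(mm) c,w,h,ang [544.5 258. ] 110.0 68.9 -31.6 z [ 95.6 169.2 258.4]
hang bar side 119 rect(mm) c,w,h,ang [536.7 273.6] 98.5 40.2 1.1 z [236.9 253.  262.2]
hang top 472 rect(mm) c,w,h,ang [539.2 264.8] 116.3 61.0 -0.8 z [152.1 189.4 263.6]
hang bar top 145 rect(mm) c,w,h,ang [537.9 262.8] 102.2 34.7 -13.3 z [237.3 255.5 266.4]
hang side 1046 rect(mm) c,w,h,ang [545.6 261.4] 115.4 68.8 -23.0 z [ 96.2 168.  257.8]
hang bar side 116 rect(mm) c,w,h,ang [536.6 273.9] 98.9 41.2 0.6 z [236.9 252.7 260.9]
```

View pics/w4.png

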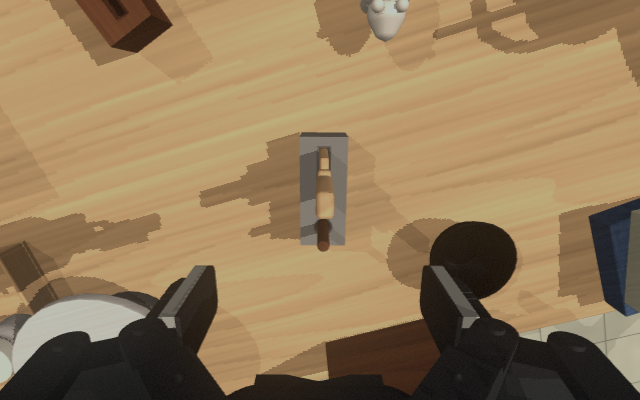

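Call:
servo_tool([
  [0,0,0,4,2,-40,0],
  [0,0,0,4,2,-80,0],
  [0,0,0,4,2,-120,0],
  [0,0,0,4,2,-141,0],
  [0,0,0,4,2,-141,0.5],
], force=50)

```text
clock: 9.12
tcp_pos: [0.6524, -0.1694, 0.1205]
orientation: [-0.436, -3.103, -0.002]
contact_force: [-0.5, 1.0, -0.4]
grip_width: 0.0753
gripper_force: 0.0
```

Call:
servo_tool([
  [0,0,0,0,0,0,0.8],
  [0,0,0,0,0,0,1],
  [0,0,0,0,0,0,1],
  [0,0,0,0,0,0,1],
  [0,0,0,0,0,0,1],
])

```text
clock: 9.53
tcp_pos: [0.6564, -0.1728, 0.1273]
orientation: [0.44, 3.108, -0.0]
contact_force: [-2.7, -5.0, 6.5]
grip_width: 0.0134
gripper_force: 48.8
```

Call:
servo_tool([
  [0,0,0,0,0,0,1],
  [0,0,0,0,0,0,1],
  [0,0,0,0,0,0,1],
])

```text
clock: 9.78
tcp_pos: [0.6565, -0.173, 0.1273]
orientation: [0.441, 3.108, -0.0]
contact_force: [-0.7, -0.2, 7.4]
grip_width: 0.0132
gripper_force: 49.8
```

Call:
servo_tool([
  [0,0,0,0,0,10,1],
  [0,0,0,0,0,25,1],
  [0,0,0,0,0,45,1],
  [0,0,0,0,0,75,1],
  [0,0,0,0,0,105,1],
])

```text
clock: 10.2
tcp_pos: [0.6546, -0.1722, 0.2321]
orientation: [-0.441, -3.109, -0.0]
contact_force: [0.9, -0.3, -1.3]
grip_width: 0.0136
gripper_force: 49.0
```

Call:
servo_tool([
  [0,0,6,-38,-10,0,1],
  [0,0,12,-76,-30,0,1],
  [0,0,18,-112,-50,0,1],
  [0,0,24,-148,-70,0,1],
  [0,0,29,-184,-90,0,1],
])

```text
clock: 10.62
tcp_pos: [0.4694, -0.2631, 0.2316]
orientation: [-0.361, 3.12, 0.0]
contact_force: [-0.1, -0.8, -0.8]
grip_width: 0.0134
gripper_force: 49.1
```

Call:
servo_tool([
  [0,0,3,-20,-30,0,1],
  [0,0,3,-40,-57,0,1],
  [0,0,3,-40,-57,0,1],
  [0,0,3,-40,-57,0,1],
])

```text
clock: 10.95
tcp_pos: [0.4296, -0.3215, 0.2318]
orientation: [-0.425, 3.112, -0.0]
contact_force: [0.6, 0.5, -0.7]
grip_width: 0.0134
gripper_force: 49.1
```

```bash
python3 - <<'E'
from meas import *
o=r.get_obs();print(o["clock"],o["tcp_pos"],o["orientation"],o["contact_force"],o["grip_width"])
for nm in ["wrist","side","top"]:
    p,d,c=grab(nm);P=cloud(d,c);cv2.imwrite(f"pics/{nm}5.png",p);np.savez(nm+"5.npz",p=p,P=P)
    x,y,z=P[...,0],P[...,1],P[...,2]
    b=lambda z0,z1:P[(x>.35)&(x<.52)&(y>-.41)&(y<-.23)&(z>z0)&(z<z1)]
    show(nm+" block top",b(.044,.057))
    for a in (.11,.14,.17,.2,.22,.24): show(f"{nm} paddle {a}",b(a-.01,a+.01))
W=cv2.imread("pics/wrist5.png");S=cv2.imread("pics/side5.png")
cv2.imwrite("pics/ws5.png",np.vstack([cv2.resize(W,(480,300)),cv2.resize(S[200:400,190:510],(480,300),interpolation=cv2.INTER_CUBIC)]))
E
```

```text
10.95 [ 0.42956552 -0.32149606  0.23180122] [-4.24981185e-01  3.11167270e+00 -4.38445090e-04] [ 0.56269635  0.45518957 -0.67036816] 0.013356204140755314
wrist block top 3734 rect(mm) c,w,h,ang [ 431.1 -320.3] 90.9 50.1 16.5 z [47.7 50.4 51.9]
wrist paddle 0.11 10 rect(mm) c,w,h,ang [ 403.8 -330. ] 6.7 0.8 -70.3 z [116.  117.7 119.8]
wrist paddle 0.14 67 rect(mm) c,w,h,ang [ 404.1 -329.5] 8.0 2.2 -75.3 z [131.1 140.6 149.5]
wrist paddle 0.17 99 rect(mm) c,w,h,ang [ 403.9 -329.3] 7.8 2.1 -79.5 z [160.3 170.6 179.3]
wrist paddle 0.2 542 rect(mm) c,w,h,ang [ 410.8 -327.6] 16.0 11.8 17.8 z [191.7 203.  209.9]
wrist paddle 0.22 545 rect(mm) c,w,h,ang [ 416.8 -325.7] 13.9 8.1 -74.1 z [210.1 218.6 229.5]
wrist paddle 0.24 1495 rect(mm) c,w,h,ang [ 420.1 -324.7] 40.7 8.2 -74.6 z [231.2 243.1 249.7]
side block top 679 rect(mm) c,w,h,ang [ 417.9 -282.9] 141.2 92.9 -71.3 z [44.7 48.9 52.7]
side paddle 0.11 32 rect(mm) c,w,h,ang [ 429.1 -327. ] 47.7 4.3 15.0 z [113.3 117.6 119.9]
side paddle 0.14 126 rect(mm) c,w,h,ang [ 429.  -327.1] 48.1 7.5 11.6 z [130.7 140.9 149.4]
side paddle 0.17 140 rect(mm) c,w,h,ang [ 429.3 -326.5] 48.9 5.5 13.5 z [160.4 170.  179.7]
side paddle 0.2 138 rect(mm) c,w,h,ang [ 429.8 -324.8] 49.6 12.1 16.6 z [190.2 200.  209.5]
side paddle 0.22 57 rect(mm) c,w,h,ang [ 428.2 -328.8] 21.0 9.1 -7.9 z [210.4 218.2 227.1]
side paddle 0.24 75 rect(mm) c,w,h,ang [ 426.5 -330.8] 36.0 13.9 -44.2 z [231.2 241.7 249.3]
top block top 295 rect(mm) c,w,h,ang [ 417.3 -280.1] 138.8 91.3 -70.4 z [44.8 50.9 55.8]
top paddle 0.11 few 6
top paddle 0.14 31 rect(mm) c,w,h,ang [ 430.1 -317.7] 47.8 3.1 15.5 z [131.2 139.  148.3]
top paddle 0.17 14 rect(mm) c,w,h,ang [ 430.1 -317.2] 47.4 2.2 15.7 z [162.8 170.8 179.3]
top paddle 0.2 27 rect(mm) c,w,h,ang [ 430.5 -320.6] 48.7 7.9 16.5 z [190.4 202.5 208.4]
top paddle 0.22 few 1
top paddle 0.24 few 0
```

View pics/ws5.png

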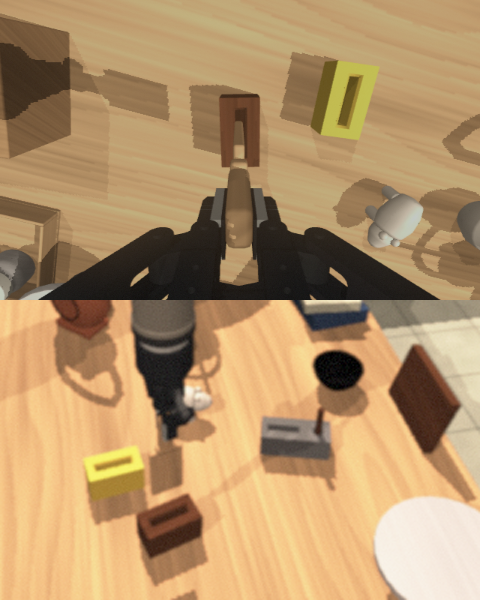

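The wrist crop shows the blade upright over the dark block's slot (240,130), next to the yellow look-alike, which I leave alone. I apply a small correction of (+2,+1) and lower.

Call:
servo_tool([
  [0,0,0.5,2,1,-20,1],
  [0,0,0.5,2,1,-45,1],
  [0,0,0.5,2,1,-60,1],
  [0,0,0.5,2,1,-66,1],
  [0,0,0.5,2,1,-72,1],
])

```text
clock: 11.52
tcp_pos: [0.4341, -0.3174, 0.1579]
orientation: [0.45, -3.108, -0.001]
contact_force: [-0.0, 0.2, -0.2]
grip_width: 0.0131
gripper_force: 50.1
```

Call:
servo_tool([
  [0,0,0,0,0,-4,1],
  [0,0,0,0,0,-8,1],
  [0,0,0,0,0,-8,1],
])

```text
clock: 11.77
tcp_pos: [0.4336, -0.3181, 0.1503]
orientation: [0.448, -3.109, -0.0]
contact_force: [0.0, -0.2, -0.2]
grip_width: 0.0136
gripper_force: 50.1
```

Call:
servo_tool([
  [0,0,0,0,0,-6,1],
  [0,0,0,0,0,-12,1],
  [0,0,0,0,0,-17,1],
  [0,0,0,0,0,-19,1],
  [0,0,0,0,0,-20,1],
])

```text
clock: 12.18
tcp_pos: [0.4331, -0.3182, 0.1298]
orientation: [0.447, -3.109, -0.001]
contact_force: [-0.6, -0.4, -0.4]
grip_width: 0.0134
gripper_force: 50.1
```

Call:
servo_tool([
  [0,0,0,0,0,-1,1],
  [0,0,0,0,0,-2,1],
  [0,0,0,0,0,-3,1],
  [0,0,0,0,0,-3,1],
])

```text
clock: 12.52
tcp_pos: [0.4335, -0.3184, 0.1274]
orientation: [-0.447, 3.11, -0.0]
contact_force: [0.4, 0.8, -0.5]
grip_width: 0.0136
gripper_force: 50.0
```

Call:
servo_tool([
  [0,0,0,0,0,-1,1],
  [0,0,0,0,0,-1.5,1],
  [0,0,0,0,0,-1.5,1],
])

```text
clock: 12.77
tcp_pos: [0.4337, -0.3189, 0.1272]
orientation: [-0.447, 3.109, 0.0]
contact_force: [-3.1, 1.4, 11.7]
grip_width: 0.0134
gripper_force: 51.9
```

The paddle is on the slot's bottom: z matches the caddy height and contact is 12 N. I release and retract.

Call:
servo_tool([
  [0,0,0,0,0,0,0.9],
  [0,0,0,0,0,0,0.7],
  [0,0,0,0,0,0,0.5],
  [0,0,0,0,0,0,0.4],
  [0,0,0,0,0,0,0.3],
])

```text
clock: 13.18
tcp_pos: [0.4334, -0.3183, 0.1258]
orientation: [0.448, -3.109, -0.0]
contact_force: [0.4, -0.1, 0.2]
grip_width: 0.0589
gripper_force: 0.0
```

Call:
servo_tool([
  [0,0,0,0,0,15,0.2],
  [0,0,0,0,0,45,0.2],
  [0,0,0,0,0,85,0.2],
  [0,0,0,0,0,120,0.2],
  [0,0,0,0,0,150,0.2],
])

```text
clock: 13.6
tcp_pos: [0.4334, -0.3188, 0.2782]
orientation: [-0.446, 3.109, -0.001]
contact_force: [0.8, 0.2, -0.3]
grip_width: 0.0683
gripper_force: 0.0
```

```bash
python3 hang.py; python3 - <<'E'
from meas import *
for nm in ["wrist","side","top"]:
    p,d,c=grab(nm);P=cloud(d,c)
    x,y,z=P[...,0],P[...,1],P[...,2]
    b=lambda z0,z1:P[(x>.35)&(x<.52)&(y>-.41)&(y<-.25)&(z>z0)&(z<z1)]
    show(nm+" top",b(.14,.19));show(nm+" blade",b(.065,.09));show(nm+" shoulder",b(.09,.11))
    if nm=="side": S=p
cv2.imwrite("pics/fin.png",cv2.resize(S[60:400,180:520],(600,600),interpolation=cv2.INTER_CUBIC))
E
```

```text
13.6
hang wrist few 0
hang bar wrist few 0
hang side 139 rect(mm) c,w,h,ang [592.6 248.8] 37.2 22.5 80.2 z [102.1 155.2 231.3]
hang bar side few 1
hang top 467 rect(mm) c,w,h,ang [539.5 264.7] 118.1 60.8 0.2 z [150.1 189.1 263.6]
hang bar top 140 rect(mm) c,w,h,ang [538.2 264. ] 101.6 34.3 -15.7 z [236.3 256.2 264.6]
hang side 141 rect(mm) c,w,h,ang [591.  248.5] 34.1 19.0 78.1 z [100.2 162.5 221.8]
hang bar side few 0
wrist top 561 rect(mm) c,w,h,ang [ 430.7 -319.4] 21.8 14.0 16.5 z [142.6 161.5 163.5]
wrist blade 31 rect(mm) c,w,h,ang [ 408.4 -327. ] 7.9 1.9 -71.4 z [65.4 77.4 87.5]
wrist shoulder 197 rect(mm) c,w,h,ang [ 415.7 -324.1] 17.7 13.5 15.5 z [ 93.   98.9 108.9]
side top 110 rect(mm) c,w,h,ang [ 431.1 -322.7] 22.3 17.3 27.6 z [141.3 156.3 162.8]
side blade 146 rect(mm) c,w,h,ang [ 432.7 -326.2] 50.8 5.2 15.3 z [66.2 77.3 89.6]
side shoulder 109 rect(mm) c,w,h,ang [ 431.5 -324.8] 49.1 12.5 15.7 z [ 90.5  98.7 109.2]
top top 12 rect(mm) c,w,h,ang [ 430.8 -316.4] 17.1 1.7 15.1 z [141.2 151.5 156.8]
top blade 36 rect(mm) c,w,h,ang [ 431.9 -318.5] 49.3 3.7 14.5 z [66.6 77.6 88.2]
top shoulder 36 rect(mm) c,w,h,ang [ 432.4 -320.8] 47.1 11.1 12.8 z [ 90.8  99.7 109.4]
```

View pics/fin.png

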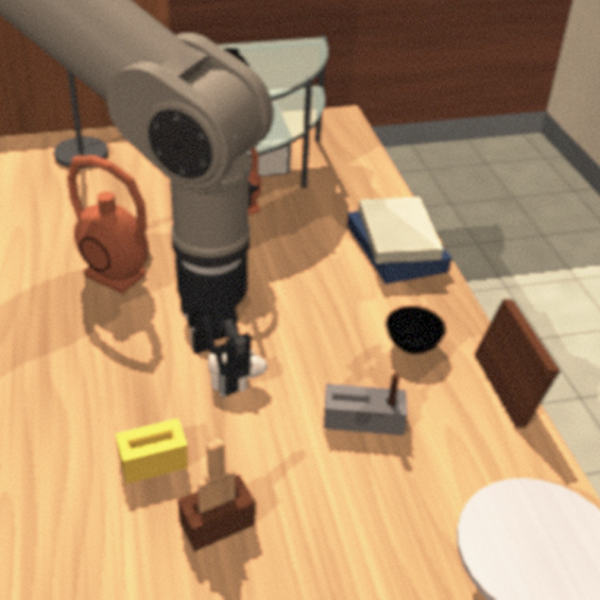

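The final picture shows the paddle upright and home in the dark block (crop (215,500)), with its top at 162 mm. The top camera has the canteen hanging unchanged on the hook. Handing in.

```bash
python3 -c "
from bench import r
print(r.hand_in())"
```

```text
the job is handed in; nothing more can be done
None
```

The job is handed in at about 14 s of robot time: the small canteen hangs still on the hook by its handle, the paddle sits blade down and fully home in the dark block, and I moved none of the other pieces.

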